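# Offer a hasp leaf up to its hinge on a tool chest

## Robot

A 6-joint arm with a two-finger parallel gripper is mounted at the origin on a cart in front of the work surface, level with it; the furniture and walls round the work are solid. World frame = base frame: x ahead of the robot, y to its left, z up, the work surface at z = 0. Lengths are in mm, angles in rad, forces in N, time in s.
With the tool pointing down it reaches from about 275 to 1000 mm from the base axis. Payload 8.4 kg.
Tool frame: the origin (TCP) lies midway between the tips of the shut fingers; the grasp point (between the pads) lies 19 mm behind it; z points along the fingers, y is the line along which they close (so a half turn about z gives the same grasp; the last joint's range is limited). The gripper opens to 85 mm and grips with 20 to 120 N. Pads are 22 mm wide; open, the fingers measure 114 mm over their backs; the gripper's body (76 mm by 85 mm) begins 54 mm behind the grasp point. The pads swing forward as they close: fully open they stand 13 mm farther back than shut.
Start: joints at [1.198, 0.353, 1.633, -0, 1.155, -0.002], TCP at [226.474, 582.527, 231.281] pointing down, gripper open.
Joint ranges: [-2.63, 2.63], [-0.92, 2.1], [0.06, 2.66], [-1.3, 4.44], [0, 2.69], [-3.02, 3.02]. Speed limits (rad/s): [2.22, 2.22, 2.79, 3.14, 3.14, 3.14].

## Interface

Orientations are given as [roll, pitch, yaw] about the fixed x, y, z axes, in that order (R = Rz(yaw) Ry(pitch) Rx(roll)).
In Python, from rig import telemetry, optics, r gives the robot as it stands.
- The arm moves only by the tool play_rows, never from a script. Its arguments are lists of equal length, an entry for each row: "dp": the shift along the tool's x, y, z in units of 40 mm (1.0 is 40 mm), a list of three; "rot": the turn, a rotation vector about the tool's x, y, z in units of 6 degrees (1.0 is 6 degrees), a list of three. In form: {"dp": [[tx, ty, tz], ...], "rot": [[ax, ay, az], ...]}. A call has 1 to 5 rows; each row is the pose to reach, as a shift and turn from the pose commanded when the call began, along the tool's axes at that moment; what a row does not reach only later rows make up. A row lasts 1/12 s, in which the tool goes at most 41.7 mm and 7.16 degrees, less where a joint would pass 70% of its speed; a pose out of reach is approached as far as the arm can. A call with a gripper value outside its range is refused whole. "fingers" is the opening, from 0 (shut) to 1 (fully open), set as the call begins (left out, the last holds). The fingers move at their own pace and stop on an object; "grip_force" is the grip in N (left out, the last holds). Time passes only in rows, so rows that repeat a pose let the fingers close. It gives the time, the measured TCP pose, the force, the opening and the grip force at its end, in the units of the state.
- telemetry.sense(): the state, without advancing time (a new reading comes with each control period).
- optics.grab_frame(name): name is "scene" or "top" or "wrist"; returns a dict with "color" (420x560x3 uint8, red, green, blue), "mtx" (3x3 intrinsics, pixels), "R" (3x3) and "t" (3): a world point X has camera coordinates R X + t; the wrist camera has in their place "mount" (4x4, takes a point from camera to tool coordinates, whose origin is the TCP and whose axes are the flange's). Camera axes: x right, y down, z forward; pixel columns grow to the right and rows downward; lengths in mm; the calibration is good to about 2 mm. A picture is of the moment at which its call begins: read the wrist's pose just before it. There is no depth.
- r.sign_off(): hands the job in; it is judged then, once.
The state is a dict: "clock": time; "qpos": joint angles; "qvel": joint speeds; "joint_efforts": joint torques, N m; "eef_pos": TCP position; "tcp_rot": TCP orientation; "contact_force": force on the tool from outside, world axes, zero at the start; "wrist_torque": the same for the moment, N m; "opening": opening from 0.0 (shut) to 1.0 (fully open); "grasp_force": force on a finger pad.
Only numpy, scipy, OpenCV 4.12 (cv2) and the standard library are available. Lean on these libraries where they do the work, as an engineer would, in place of code of your own. Each camera call takes 0.05 s, during which the arm holds its last target. There are 200 camera calls.

## Task

Get the small wooden chest ready for its hinge pin. First press its lid fully shut past the spring catch so that it stays shut by itself; then pick up the loose steel hinge leaf, bring its single knuckle into the gap between the two knuckles on the lid's front edge and finish while holding it there in the gripper, with the holes of all three knuckles in line, ready for the pin. Leave the wrench, the screwdriver and the bolt where they lie.

Things in the scene. Friction and masses are not known exactly. Their poses are not given: they have to be found in the camera images.
- chest: wooden chest fixed to the bench, 160 (x) by 200 (y) mm, 75 mm high without its lid, on four short feet; origin at the centre of its underside; x points from its front (towards the robot) to its back, z up. The lid's hinge line runs along y at x = +80 mm, z = +75 mm.
- lid (a joint): angle of the lid (rad): 0 shut, 0.3 to 0.65 at the start (front raised). A wooden board 160 x 200 x 16 mm hinged at the back; shut, its top is 91 mm above the bench. A spring lifts it unless caught. Below about 0.1 a spring catch inside the front resists; a push of 12 to 16 N down near the front edge takes it past, and fully down it stays shut, under 0.015.
- lid_plate (a point): middle of the top face of the steel hinge plate (52 by 66 mm, 4 mm thick) screwed to the lid's top at the front, 130 mm from the hinge line along the lid; a good place to press. It turns with the lid; axes as the chest's when shut.
- lid_knuckles (a point): pin line midway between the lid's two knuckles (turns with the lid; y along the holes). They are steel tubes of 16 mm diameter, 18 mm long, 10 mm holes, 28 mm gap between them. The lid's front edge lies 8 mm behind this point, so a like knuckle pushed back against that edge is at the right depth. Lid shut: 87 mm above the bench, free from the front and above.
- leaf_grip (a point): loose steel hinge leaf (0.08 to 0.17 kg) lying flat on the bench: a strap 75 mm long, 44 mm wide over its turned-up sides (14 mm high, 4 mm thick), to be gripped across its width. This point is on its centre line, half-way up the sides (7 mm above its underside), 40 mm from the strap's back end; x points along the strap to the knuckle end, y across it, z up.
- leaf_hole (a point): centre of the hole of the loose leaf's single knuckle: a tube 16 mm in diameter, 24 mm long along y, with a 10 mm hole, on the end of the leaf, 50 mm ahead (x) of leaf_grip and 1 mm higher (8 mm above the leaf's underside); axes as leaf_grip.
- wrench: combination wrench, 169 by 27 by 8 mm, lying on the bench; origin at the centre of its underside. A bystander.
- screwdriver: screwdriver, 170 by 26 by 28 mm, lying right of the chest; origin at the centre of its underside. A bystander.
- bolt: hexagon bolt, 90 by 26 by 23 mm, lying in front of the chest; origin at the centre of its underside. A bystander.

How it is judged:
By the outcome, as a careful person would: the job done as asked, in the order asked, and still so for the second after the job is handed in, while the arm keeps its last pose, push and grip.
It also fails if it takes over 51 s, if anything falls off the work surface, if the arm or the gripper's body presses on something with over 40 N, if the wrist force passes 120 N, or if a joint passes its speed limit or range.

## Working session

There is one attempt and no reset: what is moved stays moved. The work goes in short steps, Python scripts to look and compute and a tool call to move; the robot and the scene stay as the last step left them, time stands still between calls to the robot, and variables do not carry over. Pictures are saved under pics/ and viewed, at most 10 in all, crops included, and the job is handed in when it is done.

Besides the shell and the picture viewer there is one more tool, called after "Call:" by a JSON object that holds its "api" and its "payload", one argument or row to a line. play_rows: Moves the arm, as the interface text tells. Its arguments: {"type":"object","properties":{"dp":{"type":"array"},"rot":{"type":"array"},"fingers":{"type":"number"},"grip_force":{"type":"number"}},"required":["dp","rot"]}

```bash
mkdir -p pics; ls; cat > h.py <<'E'
import numpy as np, cv2
from rig import telemetry, optics, r
from scipy.spatial.transform import Rotation as Ro
def save(name,cam,crop=None,scale=1):
    f=optics.grab_frame(cam); im=cv2.cvtColor(f["color"],cv2.COLOR_RGB2BGR)
    if crop: x0,y0,x1,y1=crop; im=im[y0:y1,x0:x1]
    cv2.imwrite(f"pics/{name}.png",cv2.resize(im,None,fx=scale,fy=scale,interpolation=cv2.INTER_CUBIC)); return f
def plane(f,px,z):
    R,t,K=map(np.array,(f["R"],f["t"],f["mtx"])); t=t.ravel()
    C=-R.T@t; d=R.T@np.linalg.inv(K)@np.array([px[0],px[1],1.]); return C+d*(z-C[2])/d[2]
def proj(f,X):
    p=np.array(f["mtx"])@(np.array(f["R"])@np.array(X,float)+np.array(f["t"]).ravel()); return p[:2]/p[2]
def delta(target,rpy=None):
    s=telemetry.sense(); R0=Ro.from_euler('xyz',s["tcp_rot"])
    d=R0.inv().apply(np.array(target)-s["eef_pos"])/40
    rv=(R0.inv()*Ro.from_euler('xyz',rpy)).as_rotvec(degrees=True)/6 if rpy is not None else None
    print("dp",np.round(d,3),"rot",None if rv is None else np.round(rv,3))
E
python3 - <<'E'
from h import *
import pickle
a=save("top1","top",scale=1.4); b=save("sc1","scene",scale=1.4)
pickle.dump((a,b),open("f.pkl","wb"))
print(telemetry.sense()); 
for f in(a,b): print(f["mtx"],-np.array(f["R"]).T@np.array(f["t"]).ravel())
E
```

```text
pics
{'clock': 0.1, 'qpos': array([ 1.19759122e+00,  3.53596749e-01,  1.63409059e+00,  8.22543777e-06,
        1.15522144e+00, -2.39333969e-03]), 'qvel': array([ 0.00063444, -0.00052301, -0.00137395, -0.00023997, -0.00057982,
        0.00081733]), 'joint_efforts': array([ 2.70272667e-04, -6.06355619e+01, -3.42817461e+01, -1.37912075e-04,
        4.06712425e-03,  3.80972864e-06]), 'eef_pos': array([226.31066477, 582.10034439, 230.61242002]), 'tcp_rot': array([-3.14027655e+00, -1.06708581e-05,  2.77077756e+00]), 'contact_force': array([ 0.01091071, -0.42347749, -0.31083937]), 'wrist_torque': array([ 0.03139521, -0.0439624 , -0.00394993]), 'grasp_force': 0.0, 'opening': 0.9993320813368956}
[[515.35874139   0.         270.94605933]
 [  0.         515.35874139 207.37460191]
 [  0.           0.           1.        ]] [ 326.05664385    2.29132607 1241.08584098]
[[431.78793939   0.         279.81329984]
 [  0.         431.78793939 211.56751749]
 [  0.           0.           1.        ]] [ 132.7924794  -707.12961532  801.36603952]
```

View pics/top1.png

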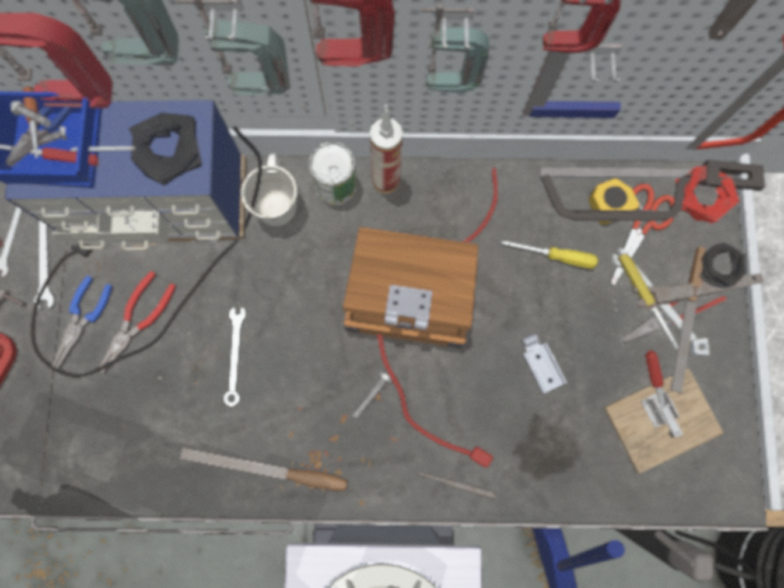

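View pics/sc1.png

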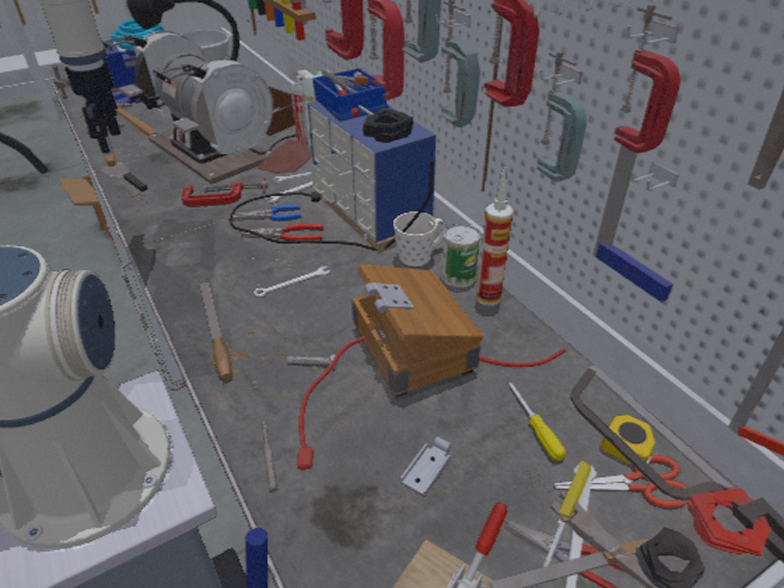

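```bash
python3 - <<'E'
from h import *
import pickle
a,b=pickle.load(open("f.pkl","rb"))
im=cv2.cvtColor(a["color"],cv2.COLOR_RGB2BGR)[155:290,235:415]
cv2.imwrite("pics/c1.png",cv2.resize(im,None,fx=4.4,fy=4.4,interpolation=cv2.INTER_CUBIC))
im=cv2.cvtColor(b["color"],cv2.COLOR_RGB2BGR)[180:360,240:360]
cv2.imwrite("pics/c2.png",cv2.resize(im,None,fx=3.3,fy=3.3,interpolation=cv2.INTER_CUBIC))
E
```

```text
(no output)
```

View pics/c1.png

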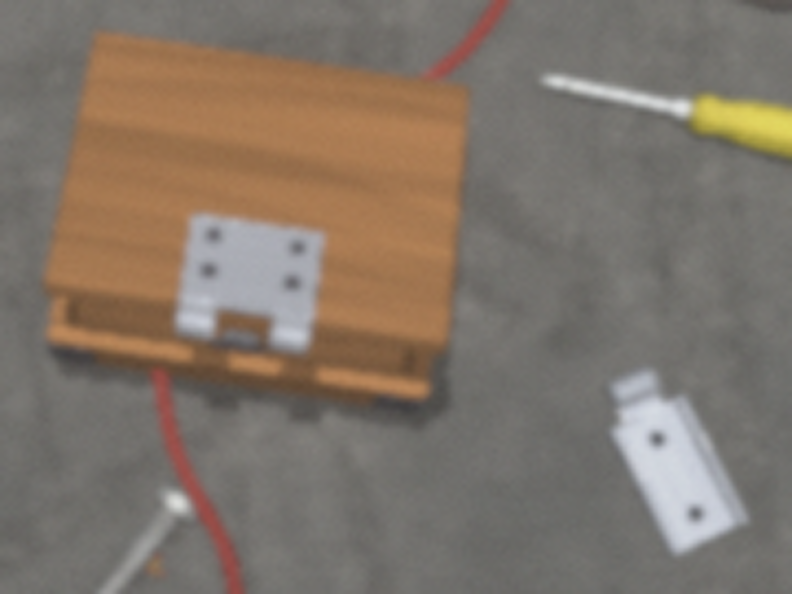

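View pics/c2.png

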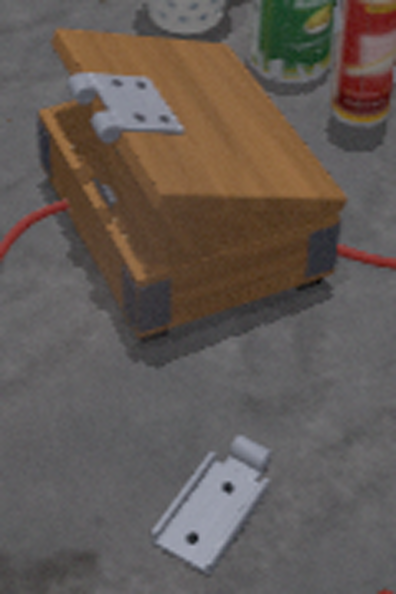

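```bash
cat > fit.py <<'E'
from h import *
import pickle
from scipy.optimize import least_squares
a,b=pickle.load(open("f.pkl","rb"))
A=lambda u,v:(235+(u+.5)/4.4-.5,155+(v+.5)/4.4-.5)
B=lambda u,v:(240+(u+.5)/3.3-.5,180+(v+.5)/3.3-.5)
def lid(p,x,y,z): # chest-shut coords
    c,s=np.cos(p[3]),np.sin(p[3]); dx,dz=x-80,z-75
    return box(p,80+c*dx+s*dz,y,75-s*dx+c*dz)
def box(p,x,y,z):
    c,s=np.cos(p[2]),np.sin(p[2]); return np.array([p[0]+c*x-s*y,p[1]+s*x+c*y,z])
ob=[(a,A(97,33),lid,(80,100,91)),(a,A(468,90),lid,(80,-100,91)),(a,A(47,285),lid,(-80,100,91)),(a,A(447,345),lid,(-80,-100,91)),
(a,A(50,343),box,(-80,100,75)),(a,A(428,398),box,(-80,-100,75)),
(b,B(57,28),lid,(-80,100,91)),(b,B(160,197),lid,(-80,-100,91)),(b,B(345,200),lid,(80,-100,91)),(b,B(228,43),lid,(80,100,91)),
(b,B(38,115),box,(-80,100,75)),(b,B(122,283),box,(-80,-100,75)),
(a,A(193,215),lid,(-24,33,95)),(a,A(325,233),lid,(-24,-33,95)),(b,B(184,132),lid,(-24,-33,95))]
res=lambda p:np.concatenate([proj(f,fn(p,*X))-u for f,u,fn,X in ob])
s=least_squares(res,[500,0,-.1,.45],loss="soft_l1"); p=s.x
print("chest",p.round(3)); print(res(p).reshape(-1,2).round(1).tolist())
print("plate",lid(p,-50,0,95),"shut",box(p,-50,0,95),"knuck shut",box(p,-88,0,87))
k=plane(a,A(637,390),8); e=plane(a,A(713,537),7)
print("leaf top",k,e,np.linalg.norm(k-e),"yaw",np.arctan2(*(k-e)[1::-1]))
print("scene k",plane(b,B(250,453),8),"back",plane(b,B(183,553),7))
E
python3 fit.py
```

```text
chest [ 5.83353e+02 -4.84660e+01 -1.76000e-01 -6.08200e+00]
[[5.1, -7.4], [5.8, -4.8], [2.5, -1.9], [1.1, 1.3], [2.3, -8.7], [2.5, -4.9], [3.2, 8.8], [1.2, 9.6], [6.8, 1.1], [7.0, 0.3], [7.3, -2.7], [10.0, -0.9], [3.8, -4.0], [2.9, -2.6], [5.2, 6.6]]
plate [540.66425797 -40.87382616 120.63526588] shut [534.1257873  -39.71090782  95.        ] knuck shut [496.71292838 -33.05673714  87.        ]
leaf top [ 490.26890779 -248.82225861    8.        ] [ 411.07861714 -287.78514993    7.        ] 88.26216082392891 yaw 0.4572400462067165
scene k [ 491.81975647 -246.76572046    8.        ] back [ 413.19410803 -286.798938      7.        ]
```

```bash
sed -i 's/least_squares(res,.*loss="soft_l1")/least_squares(res,[560,-20,-.15,.45],x_scale=[100,100,.3,.3])/' fit.py; python3 fit.py
```

```text
chest [ 5.65874e+02 -3.93870e+01 -1.45000e-01  3.90000e-01]
[[-0.0, -0.2], [1.2, -0.0], [-0.9, -0.0], [0.5, 0.9], [-1.0, 0.3], [-0.2, 1.5], [-1.6, -0.0], [-1.2, -0.3], [0.2, 0.4], [-0.8, 0.4], [-1.1, -1.5], [3.0, -0.1], [0.5, -1.6], [0.2, -1.0], [1.1, 0.4]]
plate [533.58287526 -34.65743535 142.92066522] shut [516.40182277 -32.14087517  95.        ] knuck shut [478.80301119 -26.63366469  87.        ]
leaf top [ 490.26890779 -248.82225861    8.        ] [ 411.07861714 -287.78514993    7.        ] 88.26216082392891 yaw 0.4572400462067165
scene k [ 491.81975647 -246.76572046    8.        ] back [ 413.19410803 -286.798938      7.        ]
```

```bash
python3 -c "
from h import *
delta([514,-32,185],[np.pi,0,1.5])
delta([514,-32,185],[np.pi,0,2.77])"
```

```text
dp [-12.267 -11.701   1.156] rot [-1.1000e-02  8.0000e-03  1.2135e+01]
dp [-12.267 -11.701   1.156] rot [-0.013 -0.     0.007]
```

Call:
{"api": "play_rows", "payload": {
  "dp": [
    [-12.27,-11.7,0.8],
    [-12.27,-11.7,0.8],
    [-12.27,-11.7,0.8],
    [-12.27,-11.7,0.8],
    [-12.27,-11.7,0.8]
  ],
  "rot": [
    [0,0,0],
    [0,0,0],
    [0,0,0],
    [0,0,0],
    [0,0,0]
  ],
  "fingers": 0
}}

```text
clock: 0.52
eef_pos: [314.9, 392.2, 221.0]
tcp_rot: [-3.141, -0.0, 2.771]
contact_force: [0.9, 0.6, -0.2]
opening: 0.298
grasp_force: 0.0
```

Call:
{"api": "play_rows", "payload": {
  "dp": [
    [-8.5,-8.11,0.55],
    [-8.5,-8.11,0.55],
    [-8.5,-8.11,0.55],
    [-8.5,-8.11,0.55],
    [-8.5,-8.11,0.55]
  ],
  "rot": [
    [0,0,0],
    [0,0,0],
    [0,0,0],
    [0,0,0],
    [0,0,0]
  ]
}}

```text
clock: 0.93
eef_pos: [403.3, 203.7, 211.6]
tcp_rot: [-3.142, 0.0, 2.771]
contact_force: [1.9, 0.3, 0.3]
opening: -0.002
grasp_force: 0.0
```

Call:
{"api": "play_rows", "payload": {
  "dp": [
    [-4.73,-4.51,0.3],
    [-4.73,-4.51,0.3],
    [-4.73,-4.51,0.3],
    [-4.73,-4.51,0.3],
    [-4.73,-4.51,0.3]
  ],
  "rot": [
    [0,0,0],
    [0,0,0],
    [0,0,0],
    [0,0,0],
    [0,0,0]
  ]
}}

```text
clock: 1.35
eef_pos: [491.7, 15.1, 202.0]
tcp_rot: [3.142, -0.0, 2.771]
contact_force: [1.4, 1.2, -0.1]
opening: -0.004
grasp_force: 0.0
```

Call:
{"api": "play_rows", "payload": {
  "dp": [
    [-0.97,-0.93,0.05],
    [-0.97,-0.93,0.05],
    [-0.97,-0.93,0.05]
  ],
  "rot": [
    [0,0,0],
    [0,0,0],
    [0,0,0]
  ]
}}

```text
clock: 1.6
eef_pos: [515.0, -34.3, 199.8]
tcp_rot: [-3.141, 0.0, 2.767]
contact_force: [-0.7, 0.8, -0.3]
opening: -0.002
grasp_force: 0.0
```

```bash
python3 -c "
from h import *
delta([512,-31.5,160],[np.pi,0,2.77])
delta([512,-31.5,95],[np.pi,0,2.77])"
```

```text
dp [0.096 0.037 0.994] rot [-0.005  0.001 -0.027]
dp [0.096 0.038 2.619] rot [-0.005  0.001 -0.027]
```

Call:
{"api": "play_rows", "payload": {
  "dp": [
    [0.1,0.04,0.5],
    [0.1,0.04,1.0],
    [0.1,0.04,1.4],
    [0.1,0.04,1.75],
    [0.1,0.04,2.0]
  ],
  "rot": [
    [0,0,0],
    [0,0,0],
    [0,0,0],
    [0,0,0],
    [0,0,0]
  ]
}}

```text
clock: 2.02
eef_pos: [509.4, -27.3, 118.9]
tcp_rot: [-3.141, -0.002, 2.772]
contact_force: [-1.8, -1.0, 3.3]
opening: 0.002
grasp_force: 1.3
```

Call:
{"api": "play_rows", "payload": {
  "dp": [
    [0,0,0.1],
    [0,0,0.2],
    [0,0,0.3],
    [0,0,0.38],
    [0,0,0.45]
  ],
  "rot": [
    [0,0,0],
    [0,0,0],
    [0,0,0],
    [0,0,0],
    [0,0,0]
  ]
}}

```text
clock: 2.43
eef_pos: [510.4, -28.2, 102.6]
tcp_rot: [3.142, -0.001, 2.771]
contact_force: [-4.7, 2.8, 8.9]
opening: 0.001
grasp_force: 4.2
```

Call:
{"api": "play_rows", "payload": {
  "dp": [
    [0,0,0.05],
    [0,0,0.1],
    [0,0,0.15],
    [0,0,0.2],
    [0,0,0.22]
  ],
  "rot": [
    [0,0,0],
    [0,0,0],
    [0,0,0],
    [0,0,0],
    [0,0,0]
  ]
}}

```text
clock: 2.85
eef_pos: [511.1, -28.5, 94.6]
tcp_rot: [3.141, 0.0, 2.771]
contact_force: [-10.3, 1.1, 29.5]
opening: 0.003
grasp_force: 14.7
```

Call:
{"api": "play_rows", "payload": {
  "dp": [
    [0,0,0.02],
    [0,0,0.03]
  ],
  "rot": [
    [0,0,0],
    [0,0,0]
  ]
}}

```text
clock: 3.02
eef_pos: [511.1, -28.5, 94.4]
tcp_rot: [3.141, 0.0, 2.771]
contact_force: [-14.0, 2.2, 38.9]
opening: 0.004
grasp_force: 19.5
```

Call:
{"api": "play_rows", "payload": {
  "dp": [
    [0,0,-0.15],
    [0,0,-0.6],
    [0,0,-1.5],
    [0,0,-2.4],
    [0,0,-2.4]
  ],
  "rot": [
    [0,0,0],
    [0,0,0],
    [0,0,0],
    [0,0,0],
    [0,0,0]
  ]
}}

```text
clock: 3.43
eef_pos: [515.3, -28.9, 194.5]
tcp_rot: [3.138, 0.01, 2.771]
contact_force: [2.3, 0.0, 0.2]
opening: -0.001
grasp_force: 0.0
```

```bash
python3 - <<'E'
from h import *
import pickle
g=save("c3","top",(235,155,415,290),4.4)
pickle.dump(g,open("g.pkl","wb"))
# leaf grip: 50 behind knuckle
k=np.array([491,-247.8]); y=.4585; gp=k-50*np.array([np.cos(y),np.sin(y)]); print(gp)
delta([*gp,130],[np.pi,0,y])
E
```

```text
[ 446.16412943 -269.93017646]
dp [-0.588 -6.237  1.536] rot [1.020e-01 1.200e-02 2.208e+01]
```

View pics/c3.png

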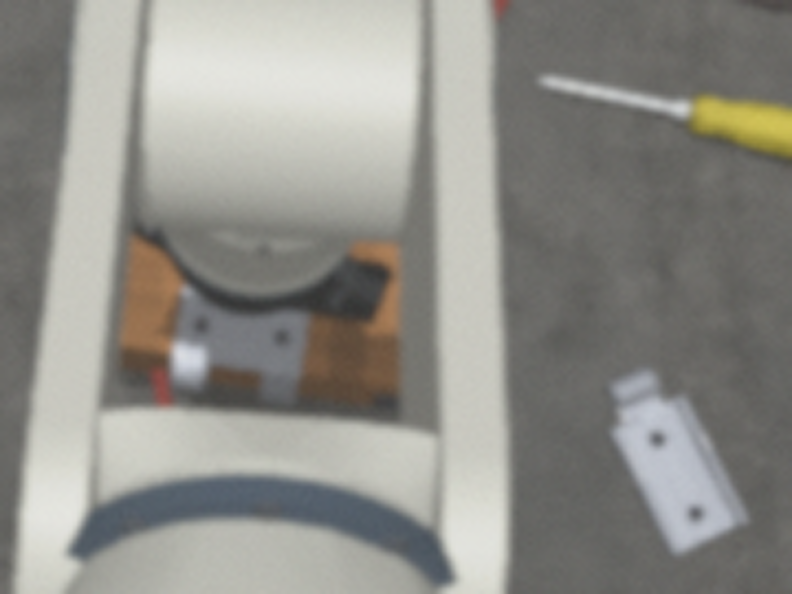

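Call:
{"api": "play_rows", "payload": {
  "dp": [
    [-0.59,-6.24,1.0],
    [-0.59,-6.24,1.0],
    [-0.59,-6.24,1.0],
    [-0.59,-6.24,1.0],
    [-0.59,-6.24,1.0]
  ],
  "rot": [
    [0,0,22.1],
    [0,0,22.1],
    [0,0,22.1],
    [0,0,22.1],
    [0,0,22.1]
  ],
  "fingers": 0.8
}}

```text
clock: 3.9
eef_pos: [453.9, -228.1, 154.3]
tcp_rot: [3.142, 0.0, 2.14]
contact_force: [0.7, -0.0, 0.3]
opening: 0.708
grasp_force: 0.0
```

```bash
python3 - <<'E'
from h import *
delta([446,-270,150],[np.pi,0,.4585])
E
```

```text
dp [-0.776 -0.732  0.107] rot [2.0000e-03 1.0000e-03 1.6059e+01]
```

Call:
{"api": "play_rows", "payload": {
  "dp": [
    [-0.78,-0.73,0.11],
    [-0.78,-0.73,0.11],
    [-0.78,-0.73,0.11],
    [-0.78,-0.73,0.11],
    [-0.78,-0.73,0.11]
  ],
  "rot": [
    [0,0,16.06],
    [0,0,16.06],
    [0,0,16.06],
    [0,0,16.06],
    [0,0,16.06]
  ]
}}

```text
clock: 4.32
eef_pos: [446.8, -269.0, 149.8]
tcp_rot: [-3.141, -0.0, 1.513]
contact_force: [0.9, -0.6, -0.5]
opening: 0.796
grasp_force: 0.0
```

Call:
{"api": "play_rows", "payload": {
  "dp": [
    [0,0,0],
    [0,0,0],
    [0,0,0],
    [0,0,0],
    [0,0,0]
  ],
  "rot": [
    [0,0,10.09],
    [0,0,10.09],
    [0,0,10.09],
    [0,0,10.09],
    [0,0,10.09]
  ]
}}

```text
clock: 4.73
eef_pos: [447.1, -268.5, 149.9]
tcp_rot: [-3.141, 0.0, 0.89]
contact_force: [-0.3, 0.4, -0.3]
opening: 0.798
grasp_force: 0.0
```

Call:
{"api": "play_rows", "payload": {
  "dp": [
    [0,0,0],
    [0,0,0],
    [0,0,0],
    [0,0,0],
    [0,0,0]
  ],
  "rot": [
    [0,0,4.13],
    [0,0,4.13],
    [0,0,4.13],
    [0,0,4.13],
    [0,0,4.13]
  ]
}}

```text
clock: 5.15
eef_pos: [447.1, -268.5, 150.0]
tcp_rot: [-3.141, 0.0, 0.461]
contact_force: [-0.8, -0.3, -1.0]
opening: 0.802
grasp_force: 0.0
```

```bash
python3 - <<'E'
from h import *
import pickle
s=telemetry.sense(); f=save("w1","wrist",scale=1.4); pickle.dump((s,f),open("w.pkl","wb"))
print(s["eef_pos"],s["tcp_rot"]); print(np.round(f["mount"],3))
g=save("x","top",(235,155,320,290),4.4)
delta([446,-270,150],[np.pi,0,.4585])
E
```

```text
[ 447.07802666 -268.49084523  150.01028679] [-3.14120336e+00  3.22369860e-04  4.60638018e-01]
[[ 0.00000e+00 -9.63000e-01 -2.69000e-01  6.82650e+01]
 [ 1.00000e+00 -0.00000e+00  1.00000e-03 -6.10000e-01]
 [-1.00000e-03 -2.69000e-01  9.63000e-01 -1.44062e+02]
 [ 0.00000e+00  0.00000e+00  0.00000e+00  1.00000e+00]]
dp [-0.041  0.021  0.007] rot [-0.003  0.003  0.069]
```

View pics/w1.png

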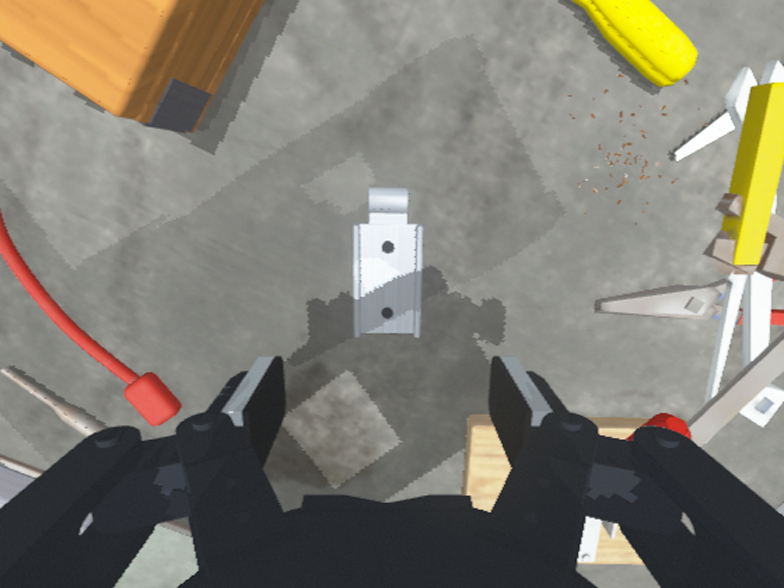

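```bash
cat >> h.py <<'E'
def wplane(s,f,px,z):
    M=np.array(f["mount"]);R0=Ro.from_euler('xyz',s["tcp_rot"]).as_matrix()
    C=R0@M[:3,3]+s["eef_pos"]; d=R0@M[:3,:3]@np.linalg.inv(np.array(f["mtx"]))@np.array([px[0],px[1],1.])
    return C+d*(z-C[2])/d[2]
E
python3 - <<'E'
from h import *
import pickle
s,f=pickle.load(open("w.pkl","rb"))
q=lambda u,v,z:wplane(s,f,((u+.5)/1.4-.5,(v+.5)/1.4-.5),z)
k=q(388,187,10);k2=q(388,202,14);e=q(387.5,336,8);h1=q(388,247,3);h2=q(387,313,3)
for v in(k,k2,e,h1,h2):print(v)
print(np.linalg.norm(k-e),np.arctan2(*(h1-h2)[1::-1]),np.arctan2(*(k-e)[1::-1]))
w=q(355,300,14),q(421,300,14);print(np.linalg.norm(w[0]-w[1]),(w[0]+w[1])/2)
E
```

```text
[ 498.44508532 -243.3746657    10.        ]
[ 490.53047501 -247.2975292    14.        ]
[ 409.51244408 -287.2347967     8.        ]
[ 463.829937   -260.61625735    3.        ]
[ 422.68712038 -280.31561671    3.        ]
99.18026904695364 0.4465477607303844 0.4581797325721699
43.13517991091686 [ 434.20336235 -275.3148586    14.        ]
```

Call:
{"api": "play_rows", "payload": {
  "dp": [
    [-0.03,0,0.8],
    [-0.03,0,1.6],
    [-0.03,0,2.4],
    [-0.03,0,3.0],
    [-0.03,0,3.3]
  ],
  "rot": [
    [0,0,0.05],
    [0,0,0.05],
    [0,0,0.05],
    [0,0,0.05],
    [0,0,0.05]
  ],
  "fingers": 0.65
}}

```text
clock: 5.67
eef_pos: [444.5, -268.1, 15.9]
tcp_rot: [-3.138, 0.002, 0.46]
contact_force: [-0.9, 1.0, 0.2]
opening: 0.65
grasp_force: 0.0
```

Call:
{"api": "play_rows", "payload": {
  "dp": [
    [0,0,0.1],
    [0,0,0.2],
    [0,0,0.3],
    [0,0,0.35],
    [0,0,0.4]
  ],
  "rot": [
    [0,0,0],
    [0,0,0],
    [0,0,0],
    [0,0,0],
    [0,0,0]
  ]
}}

```text
clock: 6.08
eef_pos: [446.9, -269.5, 3.8]
tcp_rot: [3.14, -0.001, 0.458]
contact_force: [-0.4, 1.0, -0.6]
opening: 0.65
grasp_force: 0.0
```

Call:
{"api": "play_rows", "payload": {
  "dp": [
    [0,0,0.03],
    [0,0,0.06],
    [0,0,0.06]
  ],
  "rot": [
    [0,0,0],
    [0,0,0],
    [0,0,0]
  ]
}}

```text
clock: 6.33
eef_pos: [446.3, -269.2, 0.8]
tcp_rot: [3.141, -0.0, 0.458]
contact_force: [0.9, -0.0, 0.5]
opening: 0.648
grasp_force: 0.0
```

Call:
{"api": "play_rows", "payload": {
  "dp": [
    [0,0,0.03],
    [0,0,0.03],
    [0,0,0.03],
    [0,0,0.03],
    [0,0,0.03]
  ],
  "rot": [
    [0,0,0],
    [0,0,0],
    [0,0,0],
    [0,0,0],
    [0,0,0]
  ],
  "fingers": 0.4,
  "grip_force": 60
}}

```text
clock: 6.75
eef_pos: [446.4, -269.2, -0.2]
tcp_rot: [3.141, -0.0, 0.458]
contact_force: [0.8, 1.1, 7.1]
opening: 0.499
grasp_force: 61.4
```

Call:
{"api": "play_rows", "payload": {
  "dp": [
    [0,0,0],
    [0,0,0],
    [0,0,0]
  ],
  "rot": [
    [0,0,0],
    [0,0,0],
    [0,0,0]
  ]
}}

```text
clock: 7.0
eef_pos: [446.4, -269.2, -0.1]
tcp_rot: [3.141, -0.0, 0.458]
contact_force: [-1.2, 0.2, 6.2]
opening: 0.495
grasp_force: 61.4
```

Call:
{"api": "play_rows", "payload": {
  "dp": [
    [0,0,-0.3],
    [0,0,-0.9],
    [0,0,-1.8],
    [0,0,-2.7],
    [0,0,-3.2]
  ],
  "rot": [
    [0,0,0],
    [0,0,0],
    [0,0,0],
    [0,0,0],
    [0,0,0]
  ],
  "grip_force": 80
}}

```text
clock: 7.42
eef_pos: [447.1, -269.6, 131.4]
tcp_rot: [3.139, -0.002, 0.458]
contact_force: [0.4, -0.4, -1.7]
opening: 0.489
grasp_force: 84.3
```

```bash
python3 - <<'E'
from h import *
print(telemetry.sense()["eef_pos"],telemetry.sense()["opening"])
delta([385,-13,125],[np.pi,0,-.145])
E
```

```text
[ 447.12632271 -269.64519287  131.35386251] 0.4892045650909079
dp [ 1.444 -6.442  0.143] rot [ 0.021 -0.025  5.759]
```

Call:
{"api": "play_rows", "payload": {
  "dp": [
    [1.44,-6.44,0],
    [1.44,-6.44,0],
    [1.44,-6.44,0],
    [1.44,-6.44,0],
    [1.44,-6.44,0]
  ],
  "rot": [
    [0,0,5.76],
    [0,0,5.76],
    [0,0,5.76],
    [0,0,5.76],
    [0,0,5.76]
  ]
}}

```text
clock: 7.83
eef_pos: [400.3, -80.6, 128.0]
tcp_rot: [-3.142, -0.0, -0.124]
contact_force: [1.2, 1.3, -1.6]
opening: 0.491
grasp_force: 84.1
```

```bash
python3 - <<'E'
from h import *
delta([385,-13,125],[np.pi,0,-.145])
E
```

```text
dp [-0.588 -1.629  0.075] rot [-0.001 -0.003  0.199]
```

Call:
{"api": "play_rows", "payload": {
  "dp": [
    [-0.5,-1.5,0.1],
    [-0.5,-1.5,0.1],
    [-0.5,-1.5,0.1],
    [-0.5,-1.5,0.1]
  ],
  "rot": [
    [0,0,0.0],
    [0,0,0.0],
    [0,0,0.0],
    [0,0,0.0]
  ]
}}

```text
clock: 8.17
eef_pos: [388.3, -19.2, 123.9]
tcp_rot: [3.141, -0.0, -0.115]
contact_force: [1.2, -0.2, -1.1]
opening: 0.492
grasp_force: 84.2
```

```bash
python3 - <<'E'
from h import *
import pickle
s=telemetry.sense(); f=save("w2","wrist",(80,0,480,300),2); pickle.dump((s,f),open("w.pkl","wb"))
delta([385,-13,79],[np.pi,0,-.145])
M=np.array(f["mount"]);R0=Ro.from_euler('xyz',s["tcp_rot"])
for n,X in (("lidk",[478.8,-26.6,87]),("lidk+23y",[478.8+3.3,-26.6+22.8,87]),("hole",s["eef_pos"]+R0.apply([50,0,-8]))):
    c=np.linalg.inv(M)@np.append(R0.inv().apply(np.array(X)-s["eef_pos"]),1); p=np.array(f["mtx"])@c[:3]; p=p[:2]/p[2]; print(n,p,(p-[80,0])*2)
E
```

```text
dp [-0.116 -0.163  1.124] rot [ 0.002 -0.008  0.274]
lidk [271.01617257  75.35044705] [382.03234515 150.7008941 ]
lidk+23y [227.27403945  73.99139936] [294.5480789  147.98279872]
hole [276.9608227  164.09124632] [393.9216454  328.18249263]
```

View pics/w2.png

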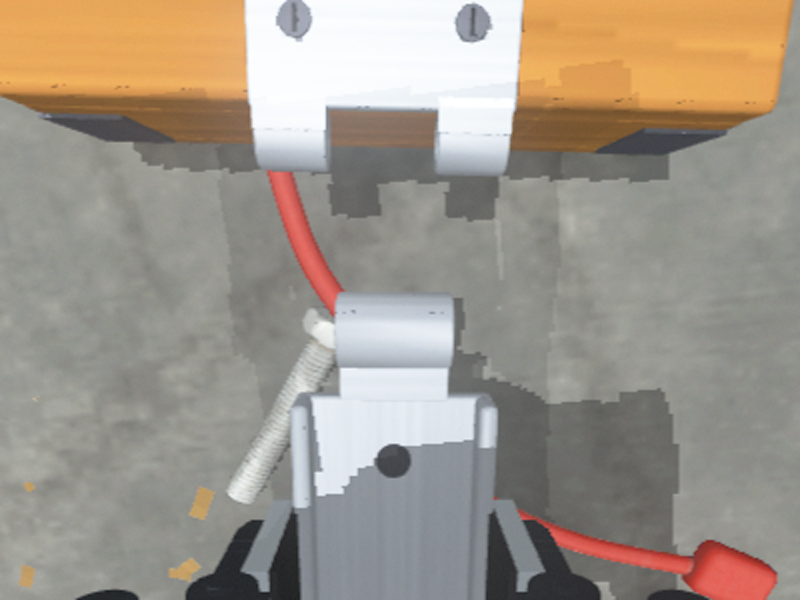

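```bash
python3 - <<'E'
from h import *
delta([404.5,-16.1,79],[np.pi,0,-.137])
E
```

```text
dp [ 0.378 -0.143  1.124] rot [ 0.002 -0.008  0.198]
```

Call:
{"api": "play_rows", "payload": {
  "dp": [
    [0.1,-0.14,0.3],
    [0.2,-0.14,0.6],
    [0.3,-0.14,0.9],
    [0.38,-0.14,1.12],
    [0.38,-0.14,1.12]
  ],
  "rot": [
    [0,0,0.2],
    [0,0,0.2],
    [0,0,0.2],
    [0,0,0.2],
    [0,0,0.2]
  ]
}}

```text
clock: 8.63
eef_pos: [404.4, -17.3, 77.5]
tcp_rot: [3.141, 0.002, -0.14]
contact_force: [-0.1, 0.1, -0.9]
opening: 0.49
grasp_force: 84.2
```

```bash
python3 - <<'E'
from h import *
import pickle
print(telemetry.sense()["contact_force"])
delta([404.5,-16.1,79],[np.pi,0,-.137])
a=save("w3","wrist",(120,0,430,200),2.5)
b=optics.grab_frame("scene"); im=cv2.cvtColor(b["color"],cv2.COLOR_RGB2BGR)
K=[478.8,-26.6,87]; s=telemetry.sense(); R0=Ro.from_euler('xyz',s["tcp_rot"])
H=s["eef_pos"]+R0.apply([50,0,-8])
c=proj(b,K); print(c,proj(b,H)); x,y=int(c[0])-50,int(c[1])-35
print(x,y)
im=cv2.resize(im[y:y+80,x-20:x+90],None,fx=7,fy=7,interpolation=cv2.INTER_CUBIC)
cv2.imwrite("pics/s3.png",im)
E
```

```text
[-0.06902712  0.11320275 -0.9364299 ]
dp [-0.001 -0.03  -0.037] rot [ 0.003  0.015 -0.032]
[260.58253079 234.68971899] [250.91596988 237.94028176]
210 199
```

View pics/w3.png

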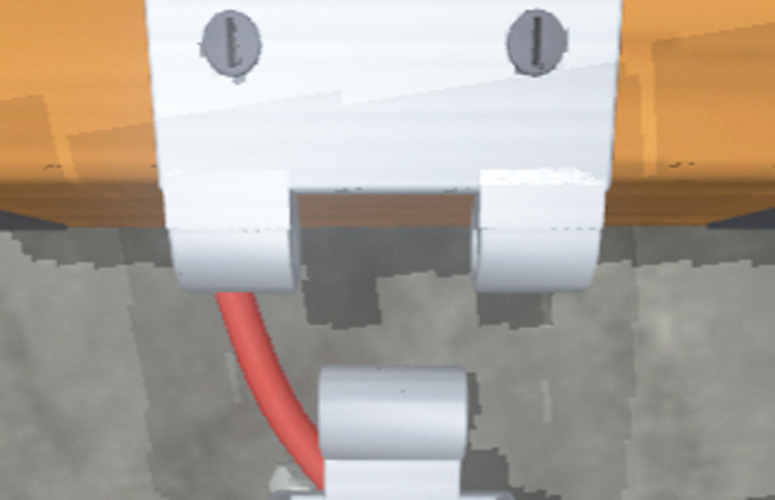

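View pics/s3.png

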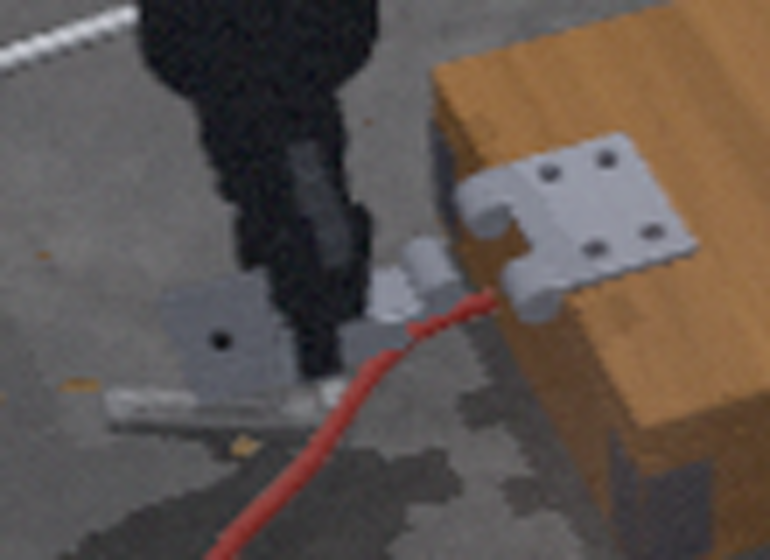

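```bash
python3 - <<'E'
from h import *
from scipy.optimize import least_squares
s=telemetry.sense(); f=optics.grab_frame("wrist"); M=np.linalg.inv(np.array(f["mount"])); K=np.array(f["mtx"]); print(K[0],s["eef_pos"],s["tcp_rot"])
R0=Ro.from_euler('xyz',s["tcp_rot"])
def pj(P): # tool-frame pts
    c=(M@np.c_[P,np.ones(len(P))].T)[:3]; p=K@c; return ((p[:2]/p[2]).T-[120,0]+.5)*2.5-.5
a=np.linspace(0,2*np.pi,361); ring=lambda c,dy:np.c_[c[0]+8*np.cos(a),c[1]+dy+0*a,c[2]+8*np.sin(a)]
def d(n,c,hs):
    for h in hs:
        p=pj(ring(c,h)); print(n,h,"rows",p[:,1].min().round(1),p[:,1].max().round(1),"cols",p[:,0].min().round(1),p[:,0].max().round(1))
d("leaf",[50,0,-8],(-12,12))
d("leaf 2mm lower",[50,0,-6],(-12,12))
k=R0.inv().apply(np.array([478.8,-26.6,87])-s["eef_pos"]); print("k tool",k)
d("lid",k,(-32,-14,14,32))
d("lid z+2",k+[0,0,2],(-32,-14,14,32))
d("lid x+2",k+[2,0,0],(-32,-14,14,32))
E
```

```text
[319.1563804    0.         276.06521202] [404.22778409 -16.98750712  78.55746032] [ 3.14143499e+00  9.65326217e-04 -1.40065851e-01]
leaf -12 rows 363.0 458.0 cols 318.3 326.4
leaf 12 rows 363.0 458.1 cols 459.5 468.1
leaf 2mm lower -12 rows 362.1 455.9 cols 319.4 327.3
leaf 2mm lower 12 rows 362.1 455.9 cols 458.6 467.0
k tool [75.17571482 -0.89120345 -8.51525335]
lid -32 rows 201.4 306.4 cols 175.8 201.0
lid -14 rows 201.4 306.4 cols 294.9 306.1
lid 14 rows 201.4 306.4 cols 469.7 480.1
lid 32 rows 201.4 306.4 cols 574.8 599.2
lid z+2 -32 rows 202.9 306.3 cols 179.2 203.7
lid z+2 -14 rows 202.9 306.3 cols 296.4 307.3
lid z+2 14 rows 202.9 306.3 cols 468.6 478.7
lid z+2 32 rows 202.9 306.3 cols 572.3 595.9
lid x+2 -32 rows 187.7 293.7 cols 174.8 200.3
lid x+2 -14 rows 187.7 293.7 cols 294.4 305.8
lid x+2 14 rows 187.7 293.7 cols 470.0 480.5
lid x+2 32 rows 187.7 293.7 cols 575.6 600.1
```

Call:
{"api": "play_rows", "payload": {
  "dp": [
    [0,-0.033,-0.01],
    [0.12,-0.033,-0.01],
    [0.24,-0.033,-0.01],
    [0.36,-0.033,-0.01],
    [0.45,-0.033,-0.01]
  ],
  "rot": [
    [0,0,0],
    [0,0,0],
    [0,0,0],
    [0,0,0],
    [0,0,0]
  ]
}}

```text
clock: 9.2
eef_pos: [423.5, -17.6, 79.3]
tcp_rot: [-3.141, -0.001, -0.139]
contact_force: [0.2, 0.2, -0.8]
opening: 0.491
grasp_force: 84.2
```

Call:
{"api": "play_rows", "payload": {
  "dp": [
    [0.05,0,0],
    [0.1,0,0],
    [0.14,0,0],
    [0.18,0,0],
    [0.18,0,0]
  ],
  "rot": [
    [0,0,0],
    [0,0,0],
    [0,0,0],
    [0,0,0],
    [0,0,0]
  ]
}}

```text
clock: 9.62
eef_pos: [429.7, -18.6, 79.0]
tcp_rot: [-3.142, -0.0, -0.139]
contact_force: [1.1, 1.0, -0.5]
opening: 0.488
grasp_force: 84.2
```

```bash
python3 - <<'E'
from h import *
s=telemetry.sense();print(s["contact_force"],s["eef_pos"],s["tcp_rot"])
K=np.array([478.8,-26.6,87])+2.4*np.array([np.cos(.14),-np.sin(.14),0])
print("tool-frame left to go",Ro.from_euler('xyz',s["tcp_rot"]).inv().apply(K-s["eef_pos"])-[50,0,-8.1])
E
```

```text
[ 1.06871443  0.95465038 -0.48663995] [429.71675599 -18.57688429  78.99253614] [-3.14157955e+00 -1.17688544e-04 -1.39021029e-01]
tool-frame left to go [2.12242862 1.14630991 0.09865528]
```

```bash
python3 - <<'E'
from h import *
save("w4","wrist",(180,50,360,185),4.4)
E
```

```text
(no output)
```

View pics/w4.png

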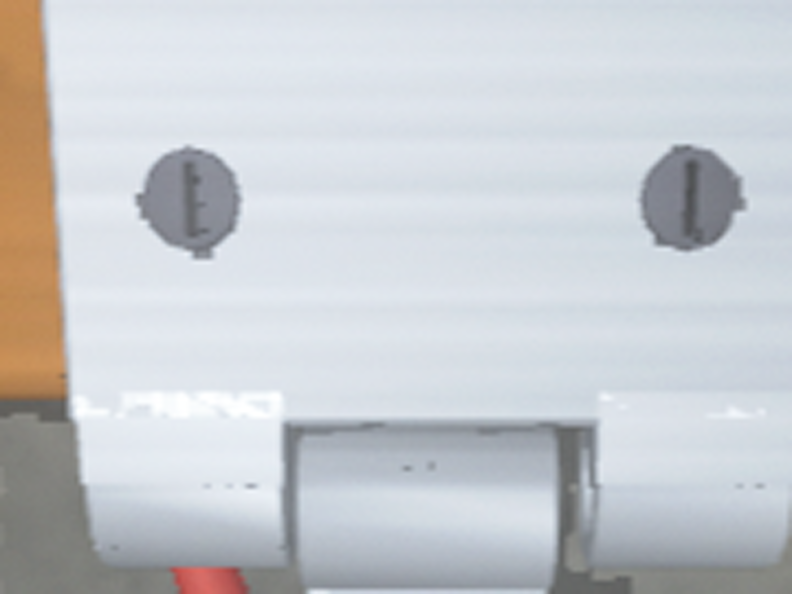

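Call:
{"api": "play_rows", "payload": {
  "dp": [
    [0,0.03,0],
    [0.02,0.03,0],
    [0.035,0.03,0],
    [0.05,0.03,0],
    [0.05,0.03,0]
  ],
  "rot": [
    [0,0,0],
    [0,0,0],
    [0,0,0],
    [0,0,0],
    [0,0,0]
  ]
}}

```text
clock: 10.08
eef_pos: [431.4, -20.0, 79.0]
tcp_rot: [-3.142, -0.0, -0.139]
contact_force: [-0.7, -0.3, -1.9]
opening: 0.49
grasp_force: 84.2
```

Call:
{"api": "play_rows", "payload": {
  "dp": [
    [0.01,0,0],
    [0.02,0,0],
    [0.02,0,0],
    [0.02,0,0]
  ],
  "rot": [
    [0,0,0],
    [0,0,0],
    [0,0,0],
    [0,0,0]
  ]
}}

```text
clock: 10.42
eef_pos: [431.8, -20.1, 78.9]
tcp_rot: [3.142, 0.001, -0.139]
contact_force: [-1.4, 0.2, -2.8]
opening: 0.492
grasp_force: 84.2
```

Call:
{"api": "play_rows", "payload": {
  "dp": [
    [0.015,0,0],
    [0.02,0,0],
    [0.02,0,0],
    [0.02,0,0]
  ],
  "rot": [
    [0,0,0],
    [0,0,0],
    [0,0,0],
    [0,0,0]
  ]
}}

```text
clock: 10.75
eef_pos: [432.1, -20.2, 78.8]
tcp_rot: [3.141, 0.002, -0.139]
contact_force: [-3.9, 0.7, -1.7]
opening: 0.486
grasp_force: 84.2
```

```bash
python3 - <<'E'
from h import *
s=telemetry.sense();print(s["contact_force"],s["eef_pos"],s["wrist_torque"])
K=np.array([478.8,-26.6,87])+2.4*np.array([np.cos(.14),-np.sin(.14),0])
print("left",Ro.from_euler('xyz',s["tcp_rot"]).inv().apply(K-s["eef_pos"])-[50,0,-8.1])
# measure rows/cols in wrist image: near edges of lid tubes & leaf tube, col edges
f=save("w5","wrist",(180,50,360,185),4.4); g=cv2.cvtColor(f["color"],cv2.COLOR_RGB2GRAY).astype(int)
for c in (205,215,225,235,320,330,340): print(c,g[164:190,c])
for r in (155,160,165): print(r,g[r,240:252],g[r,302:318])
for c in (258,276,294): print(c,g[168:195,c])
E
```

```text
[-3.93867546  0.67236933 -1.73910956] [432.06509708 -20.18862567  78.75971773] [0.20710062 0.7482008  0.0378161 ]
left [-0.44015472 -0.12362993 -0.2158085 ]
205 [226 224 221 210 210 212 204 199 196 194 191 185 181 178 174 171 165 158
 152 146 139 118 129 126 125 125]
215 [228 226 224 220 221 221 216 209 202 195 190 188 184 180 178 172 167 161
 155 148 143 123 129 126 128 125]
225 [228 226 225 228 228 228 223 219 212 205 197 190 186 182 179 175 169 165
 160 155 149 134 136 137 137 137]
235 [229 228 226 233 235 235 231 227 221 216 210 201 194 187 182 179 172 166
 161 156 152 121 123 122 121 119]
320 [218 216 211 204 203 203 202 199 196 192 190 186 183 180 177 171 167 161
 154 150 140 105  99  97  98  97]
330 [216 213 211 205 204 206 204 199 196 193 189 186 185 181 178 172 169 163
 154 150 144 128 130 128 129 128]
340 [213 209 201 209 207 207 204 200 199 195 193 187 184 181 178 173 168 163
 158 152 145 128 131 132 131 130]
155 [217 159 122 121 113 106 107 144 183 188 188 188] [180 181 180 180 155 113 111 119 122 126 180 222 224 223 223 223]
160 [217 159 125 127 117 107 110 157 196 200 200 201] [197 197 197 192 163 122 117 155 160 140 191 224 224 225 224 223]
165 [219 176 129 131 128 117 107 159 203 206 206 206] [221 220 220 215 176 120 126 180 184 139 180 217 217 217 217 216]
258 [206 204 199 197 193 191 187 184 179 178 172 165 160 153 149 148 202 225
 225 224 221 219 219 218 219 220 222]
276 [215 212 206 202 196 193 189 186 182 179 174 169 165 160 153 153 202 224
 223 222 220 218 216 218 218 219 220]
294 [222 218 215 210 205 200 195 190 185 181 177 172 167 162 155 160 199 222
 220 220 218 216 216 215 216 216 219]
```

```bash
python3 - <<'E'
from h import *
s=telemetry.sense(); f=optics.grab_frame("wrist"); M=np.linalg.inv(np.array(f["mount"])); K=np.array(f["mtx"])
def pj(P):
    c=(M@np.c_[P,np.ones(len(P))].T)[:3]; p=K@c; return (p[:2]/p[2]).T
a=np.linspace(0,2*np.pi,3601)
def w(c,h,row):
    o=[]
    for dy in(-h,h):
        P=np.c_[c[0]+8*np.cos(a),c[1]+dy+0*a,c[2]+8*np.sin(a)]; p=pj(P)
        m=np.abs(p[:,1]-row)<.3; far=p[m,0]; o.append(far[np.abs(far-276).argmax()])
    e=pj(np.c_[c[0]+8*np.cos(a),c[1]+0*a,c[2]+8*np.sin(a)])[:,1]
    return np.round(o,2),round(o[1]-o[0],2),"rows",e.min().round(1),e.max().round(1)
for dz in(-10,-9,-8,-7,-6): print(dz,[ (w([50,0,dz],12,r)[1],w([50,0,dz],14,r)[1],w([50,0,dz],32,r)[1]) for r in(155,160,165)],w([50,0,dz],12,160)[2:])
g=cv2.cvtColor(f["color"],cv2.COLOR_RGB2GRAY).astype(int)
for r in (155,160,165,175): print(r,g[r,190:204],g[r,350:366])
E
```

```text
-10 [(np.float64(60.59), np.float64(70.69), np.float64(161.58)), (np.float64(60.8), np.float64(70.94), np.float64(162.14)), (np.float64(60.78), np.float64(70.91), np.float64(162.07))] ('rows', np.float64(145.3), np.float64(183.8))
-9 [(np.float64(60.15), np.float64(70.18), np.float64(160.41)), (np.float64(60.35), np.float64(70.4), np.float64(160.92)), (np.float64(60.31), np.float64(70.36), np.float64(160.82))] ('rows', np.float64(145.1), np.float64(183.4))
-8 [(np.float64(59.72), np.float64(69.67), np.float64(159.25)), (np.float64(59.89), np.float64(69.88), np.float64(159.72)), (np.float64(59.84), np.float64(69.82), np.float64(159.58))] ('rows', np.float64(144.9), np.float64(182.9))
-7 [(np.float64(59.29), np.float64(69.17), np.float64(158.11)), (np.float64(59.45), np.float64(69.36), np.float64(158.53)), (np.float64(59.38), np.float64(69.28), np.float64(158.36))] ('rows', np.float64(144.7), np.float64(182.5))
-6 [(np.float64(58.87), np.float64(68.68), np.float64(156.98)), (np.float64(59.01), np.float64(68.84), np.float64(157.36)), (np.float64(58.93), np.float64(68.75), np.float64(157.15))] ('rows', np.float64(144.5), np.float64(182.0))
155 [132 134 133 133 171 217 228 229 228 228 229 229 229 230] [215 215 215 214 213 214 213 213 185 135 135 135 136 137 136 136]
160 [131 129 130 130 141 195 228 228 228 228 228 228 229 229] [216 217 216 215 214 214 214 205 171 134 134 134 135 136 135 135]
165 [127 128 127 125 127 179 223 224 223 224 223 223 224 223] [207 209 207 206 206 207 206 184 143 137 135 135 134 132 133 130]
175 [126 125 126 127 127 126 122 150 182 185 185 185 185 187] [189 190 190 192 191 182 157 139 133 133 131 131 128 126 125 126]
```

```bash
python3 - <<'E'
from h import *
f=optics.grab_frame("wrist"); M=np.linalg.inv(np.array(f["mount"])); K=np.array(f["mtx"])
def pj(P):
    c=M@np.r_[P,1]; p=K@c[:3]; return (p[:2]/p[2]).round(1)
for x in(35,32,25,18):
    print(x,[(z,pj([x,-22,z]),pj([x,22,z])) for z in(-16,-14,-12)])
g=cv2.cvtColor(f["color"],cv2.COLOR_RGB2GRAY).astype(int)
for r in range(215,275,8): print(r,g[r,210:240],g[r,312:342])
E
```

```text
35 [(-16, array([223.8, 202.9]), array([330.1, 202.9])), (-14, array([224.6, 201.7]), array([329.3, 201.7])), (-12, array([225.3, 200.5]), array([328.5, 200.5]))]
32 [(-16, array([224.2, 209.8]), array([329.7, 209.9])), (-14, array([224.9, 208.6]), array([329. , 208.6])), (-12, array([225.6, 207.3]), array([328.2, 207.3]))]
25 [(-16, array([224.9, 225.8]), array([329. , 225.8])), (-14, array([225.6, 224.3]), array([328.2, 224.3])), (-12, array([226.3, 222.9]), array([327.5, 222.9]))]
18 [(-16, array([225.6, 241.3]), array([328.3, 241.3])), (-14, array([226.3, 239.6]), array([327.5, 239.6])), (-12, array([227., 238.]), array([326.8, 238. ]))]
215 [113 115 116 118 121 120 122 120 118 121 121 121 123 123 121 149 183 192
 195 192 187 181 173 152 122 111 152 202 219 221] [211 211 210 210 185 134 122 135 163 182 200 205 194 185 176 168 137  91
  91  91  89  90  90  89  88  88  88  89  88  88]
223 [115 116 118 117 117 115 103  81  84  84  84  86  86  86  86 130 174 188
 194 194 191 167 149 158 131 111 116 126 178 219] [132 131 131 132 122 112 113 116 121 123 124 126 125 124 146 144  97  87

[... 849 characters left out ...]
122 121 121 121 100  77 107
 125 126 125 123 122 122 119 113 107 112 121 129] [129 127 125 117 109 111 115 121 122 123 123 122 119 119  93  87 120 122
 122 121 120 120 120 122 121 120 112  93  82  83]
263 [ 78 114 123 124 122 122 123 121 122 121 120 120  99  48  40  38  39  40
  61 101 124 123 124 122 120 115 108 110 120 128] [129 126 121 110 108 113 118 121 125 124 123 107  70  45  46  48  47  46
  86 119 121 121 122 121 120 120 120 118 119 120]
271 [122 121 120 122 120 120 119 120 119  93  34  35  36  35  35  35  40  37
  45  95 123 123 124 124 122 115 108 108 116 128] [129 127 118 106 109 114 122 122 123 123 122 100  55  46  45  45  44  46
  43  46  45  84 117 120 119 120 119 118 119 121]
```

```bash
python3 - <<'E'
from h import *
f=optics.grab_frame("wrist"); Mc=np.array(f["mount"]); K=np.array(f["mtx"]); im=f["color"].astype(float)
B=im[:,:,2]  # blue: wood low, steel high
def edge(r,lo,hi):
    v=B[r-1:r+2,lo:hi].mean(0); n=6
    a,b=v[:n].mean(),v[-n:].mean(); m=(a+b)/2
    i=np.where((v[:-1]-m)*(v[1:]-m)<=0)[0]; i=i[0]; return lo+i+(m-v[i])/(v[i+1]-v[i]),a,b
Ki=np.linalg.inv(K)
def pt(u,v,z):
    d=Mc[:3,:3]@Ki@np.array([u,v,1]); C=Mc[:3,3]; return C+d*(z-C[2])/d[2]
for r in range(10,141,13):
    try:
        l=edge(r,170,212); q=edge(r,342,395)
    except Exception as e: print(r,e); continue
    lo=[(z,round(np.linalg.norm(pt(l[0],r,z)-pt(q[0],r,z)),2)) for z in(-14,-16,-18,-20)]
    print(r,np.round(l,1),np.round(q,1),lo,"x",pt(l[0],r,-16)[0].round(0))
E
```

```text
10 [182.3  86.1 249. ] [369.9 241.1  81.4] [(-14, np.float64(67.57)), (-16, np.float64(66.53)), (-18, np.float64(65.49)), (-20, np.float64(64.45))] x 106.0
23 [183.2  83.  247.3] [369.1 240.   73. ] [(-14, np.float64(67.62)), (-16, np.float64(66.58)), (-18, np.float64(65.54)), (-20, np.float64(64.5))] x 102.0
36 [183.5  85.6 163.8] [368.4 142.8  71.9] [(-14, np.float64(67.95)), (-16, np.float64(66.91)), (-18, np.float64(65.86)), (-20, np.float64(64.82))] x 97.0
49 [184.9  87.8 200.5] [367.2 204.6  66.3] [(-14, np.float64(67.64)), (-16, np.float64(66.6)), (-18, np.float64(65.56)), (-20, np.float64(64.52))] x 93.0
62 [186.1  78.7 233.9] [366.2 222.4  65.4] [(-14, np.float64(67.49)), (-16, np.float64(66.46)), (-18, np.float64(65.42)), (-20, np.float64(64.38))] x 89.0
75 [187.   76.5 235.8] [365.3 223.4  69.6] [(-14, np.float64(67.48)), (-16, np.float64(66.45)), (-18, np.float64(65.41)), (-20, np.float64(64.37))] x 84.0
88 [188.   78.8 232.8] [364.4 221.2  70.2] [(-14, np.float64(67.45)), (-16, np.float64(66.42)), (-18, np.float64(65.38)), (-20, np.float64(64.34))] x 80.0
101 [188.6  80.3 186.1] [363.8 169.3  68.6] [(-14, np.float64(67.73)), (-16, np.float64(66.69)), (-18, np.float64(65.65)), (-20, np.float64(64.61))] x 75.0
114 [189.9  80.3 232.3] [362.6 219.4  70.3] [(-14, np.float64(67.46)), (-16, np.float64(66.42)), (-18, np.float64(65.39)), (-20, np.float64(64.35))] x 70.0
127 [190.8  80.1 232.8] [361.9 218.9  77.1] [(-14, np.float64(67.53)), (-16, np.float64(66.49)), (-18, np.float64(65.45)), (-20, np.float64(64.41))] x 65.0
140 [191.7  83.1 233.4] [361.1 218.7  73.8] [(-14, np.float64(67.57)), (-16, np.float64(66.53)), (-18, np.float64(65.49)), (-20, np.float64(64.45))] x 60.0
```

Call:
{"api": "play_rows", "payload": {
  "dp": [
    [-0.01,0,-0.005],
    [-0.01,0,-0.015],
    [-0.01,0,-0.015],
    [0.0,0,-0.015],
    [0.0,0,-0.015]
  ],
  "rot": [
    [0,0,0],
    [0,0,0],
    [0,0,0],
    [0,0,0],
    [0,0,0]
  ]
}}

```text
clock: 11.37
eef_pos: [432.1, -20.2, 79.4]
tcp_rot: [3.142, 0.002, -0.139]
contact_force: [-6.0, 1.3, -3.6]
opening: 0.489
grasp_force: 83.9
```

Call:
{"api": "play_rows", "payload": {
  "dp": [
    [0,0,0],
    [0,0,0],
    [0,0,0]
  ],
  "rot": [
    [0,0,0],
    [0,0,0],
    [0,0,0]
  ]
}}

```text
clock: 11.62
eef_pos: [432.1, -20.2, 79.4]
tcp_rot: [3.141, 0.001, -0.139]
contact_force: [-5.7, 1.0, -3.7]
opening: 0.49
grasp_force: 83.9
```

```bash
python3 -c "
from h import *
print(r.sign_off())"
```

```text
the job is handed in; nothing more can be done
None
```

I pressed the lid shut and it stayed shut; the leaf's knuckle is now held in the gap, centred and pushed back to the lid's edge, and I handed the job in at about 12 s. Hole height is the least certain part: I raised the leaf about 0.5 mm on a camera estimate good to about ±0.5 mm. The wrench, screwdriver and bolt were not touched.

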